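# Lever open a film reel case in the archive store

### The job

Pick the lifter up off its blue pad by the wooden handle, work its thin blade into the slot at the front of the grey reel case, and gently lever the lid up and push it over with the blade until it stands upright on its hinge. Use only the lifter on the case: the gripper must not touch the case or its lid. Then lay the lifter flat back on the blue pad, wholly within it, lid still standing open and the other things on the table left where they are.

Things in the scene. Friction and masses are not known exactly. Their poses are not given: they have to be found in the camera images.
- case: Grey reel case, fixed on a wooden plinth 5 to 40 high. Origin: centre of its underside on the plinth; x from the front (paper label) to the hinge, z up; heights here count from that underside. 180 deep (x) x 240 wide (y) x 60 high. Front face at x = -90; its wall is 52 high: an open slot 8 high (52 to 60) under the lid along the whole front. Hinge line along y at x = +90, height 60.
- lid (a joint): Lid angle, rad: 0 shut, grows as the front edge rises, 1.57 upright, stop at 1.75; starts at 0 to 0.03. Dark grey plate 180 x 240 x 6 (0.2 kg), steel corners, yellow square; flush with the case's front and sides, underside 60 above the case's underside when shut. The stiff hinge holds it at any angle; lifting takes about 3 N at the front edge.
- lid_edge (a point): Middle of the lower front edge of the lid (moves with the lid), 180 from the hinge line.
- slot (a point): Middle of the mouth of the slot at the case's front face, 56 above the case's underside.
- lifter: Lifter, 80 g: wooden handle 110 x 18 wide x 18 high, brass ferrule, flat steel blade 110 x 20 wide x 2 thick, its mid-plane 9 above the handle's underside. Origin: centre of the handle's underside; x towards the blade tip, z up. Handle x -55 to +55, blade +55 to +165; centre of mass near x = +40. Lies flat on the pad, blade level, pointing roughly at the case.
- lifter_tip (a point): Middle of the blade's tip edge: x = +165, 9 above the handle's underside.
- lifter_end (a point): Middle of the handle's butt end: x = -55, 9 above its underside.
- pad: Blue pad fixed to the table, 280 (x) x 100 (y) x 4 thick. Origin: centre of its underside; x along its length.
- loupe: Bystander: black loupe, 48 across, 45 high. Origin under its centre.
- weight: Bystander: brass weight, 60 across, 62 high. Origin under its centre.
- tin: Bystander: flat round aluminium tin, 100 across, 28 high. Origin under its centre.
- brush: Bystander: flat brush with a wooden handle, about 200 long, lying down. Origin under its middle.
- ruler: Bystander: steel ruler 200 x 28 x 4, lying flat behind the hinge side of the case. Origin under its centre.
Things that resemble listed ones, but are neither listed nor needed, are in the scene too. Several things have the shape of the lifter; the one meant has the colours described above.

How it is judged:
On the way, in this order (a step that is already met when the one before it is completed fails the run):
1. the lid is raised past 0.3 rad by the lifter (value of joint lid above 0.3 rad and contact force between lifter and case above 0.2 N), for 0.05 s.
2. the lid is pushed past 1.35 rad by the lifter (value of joint lid above 1.35 rad and contact force between lifter and case above 0.2 N), for 0.02 s.
At the end, for the whole second after the job is handed in: The lid stands open past 1.35 rad and is still; the lifter lies at rest on the pad, upright way within 0.15 rad, its tip and butt both over the 280 x 100 mm pad, released (value of joint lid above 1.35 rad and x of lifter_tip in the frame of pad between -0.14 and 0.14 m and y of lifter_tip in the frame of pad between -0.05 and 0.05 m and x of lifter_end in the frame of pad between -0.14 and 0.14 m and y of lifter_end in the frame of pad between -0.05 and 0.05 m and z of lifter in the frame of pad below 0.012 m and angle between lifter's own z axis and vertical below 0.15 rad and linear speed of lifter below 0.02 m/s and velocity of joint lid below 0.05 rad/s); the robot touches nothing.
It fails at once if the gripper or arm touches the case or its lid (over 1 N) (contact force between any of the fingers, the arm and case above 1 N).
It fails at once if the lifter is forced against the case (over 30 N) (contact force between lifter and case above 30 N).
It fails at once if a bystander is moved more than 30 mm (distance of any of loupe, weight, tin, brush, ruler from where it was at the start of the episode above 0.03 m).
It also fails if it takes over 45 s, if anything falls off the work surface, if the arm or the gripper's body presses on something with over 40 N, if the wrist force passes 120 N, or if a joint passes its speed limit or range.

### The arm

A 7-joint arm with a two-finger parallel gripper is mounted at the origin on the work surface. World frame = base frame: x ahead of the robot, y to its left, z up, the work surface at z = 0. Lengths are in m, angles in rad, forces in N, time in s.
With the tool pointing down it reaches from about 0.425 to 0.95 m from the base axis. Payload 16.7 kg.
Tool frame: the origin (TCP) lies at the very end of the fingers, on their centre line; the grasp point (between the pads) lies 19 mm behind it; z points along the fingers, y is the line along which they close (so a half turn about z gives the same grasp; the last joint's range is limited). The gripper opens to 94 mm and grips with 3 to 60 N. Pads are 16 mm wide; open, the fingers measure 119 mm over their backs; the gripper's body (75 mm by 177 mm) begins 78 mm behind the grasp point.
Start: joints at [-1.5, 0.426, 0.074, 1.606, -0.034, 1.111, -0.067], TCP at [0.148, 0.659, 0.205] pointing down, gripper open.
Joint ranges: [-2.85, 2.85], [-0.5, 2.14], [-1.23, 1.37], [0.21, 2.46], [-1.02, 4.16], [0.16, 2.05], [-2.73, 2.73]. Speed limits (rad/s): [1.89, 1.89, 2.39, 2.39, 3.01, 3.01, 3.01].

### API

Orientations are given as a unit quaternion [x, y, z, w].
In Python, from cell import r gives the robot as it stands.
- The arm moves only by the tool apply_moves, never from a script. Its argument "commands" is one flat list of numbers, 5 for each row, row after row: the shift along the world's x, y, z in units of 25 mm (1.0 is 25 mm), then the turn about the world's z in units of 10 degrees (1.0 is 10 degrees), then the opening, from 0 (shut) to 1 (fully open). A call has 1 to 20 rows; each row shifts and turns the commanded pose from where the row before left it; what a row does not reach is not made up. A row lasts 1/8 s, in which the tool goes at most 62.5 mm and 10.7 degrees, less where a joint would pass 70% of its speed; a pose out of reach is approached as far as the arm can. A call is refused whole if a number of a shift passes 1 or a number of a turn 1, either way. A call with a gripper value outside its range is refused whole. The fingers move at their own pace and stop on an object; "force" is the grip in N (left out, the last holds). Time passes only in rows, so rows that do not move let the fingers close. It gives the time, the measured TCP pose, the force, the opening and the grip force at its end, in the units of the state.
- r.observe(): the state, without advancing time (a new reading comes with each control period).
- r.grab_frame(name): name is "side" or "top" or "wrist"; returns a dict with "img" (480x640x3 uint8, blue, green, red), "fx", "fy", "cx", "cy" (pixels), "view" (4x4, takes a point from world to camera coordinates). Camera axes: x right, y down, z forward; pixel columns grow to the right and rows downward; lengths in m; the calibration is good to about 2 mm. A picture is of the moment at which its call begins. There is no depth.
- r.finish_job(): hands the job in; it is judged then, once.
The state is a dict: "time_s": time; "joint_positions": joint angles; "joint_vel": joint speeds; "joint_torque": joint torques, N m; "tcp_pos": TCP position; "orientation": TCP orientation; "force": force on the tool from outside, world axes, zero at the start; "moment": the same for the moment, N m; "finger_gap": finger opening in m; "finger_force": force on a finger pad.
Only numpy, scipy, OpenCV 4.12 (cv2) and the standard library are available. Lean on these libraries where they do the work, as an engineer would, in place of code of your own. Each camera call takes 0.05 s, during which the arm holds its last target. There are 200 camera calls.

## Working session

There is one attempt and no reset: what is moved stays moved. The work goes in short steps, Python scripts to look and compute and a tool call to move; the robot and the scene stay as the last step left them, time stands still between calls to the robot, and variables do not carry over. Pictures are saved under pics/ and viewed, at most 12 in all, crops included, and the job is handed in when it is done.

Besides the shell and the picture viewer there is one more tool, called after ">>>" in YAML: its name, and indented under it one key for each argument. apply_moves: Moves the arm, as the interface text tells. Its arguments: {"type":"object","properties":{"commands":{"type":"array"},"force":{"type":"number"}},"required":["commands"]}

```bash
mkdir -p pics; cat > h.py <<'E'
import numpy as np, cv2
from cell import r
def grab(n,save=None):
    f=r.grab_frame(n)
    if save: cv2.imwrite('pics/'+save,f['img'])
    return f
def ray(f,u,v):
    V=np.array(f['view']);R=V[:3,:3];t=V[:3,3]
    d=R.T@np.array([(u-f['cx'])/f['fx'],(v-f['cy'])/f['fy'],1]);return -R.T@t,d
def onz(f,u,v,z):
    o,d=ray(f,u,v);return o+d*(z-o[2])/d[2]
def proj(f,p):
    V=np.array(f['view']);c=V[:3,:3]@np.array(p)+V[:3,3]
    return np.array([f['fx']*c[0]/c[2]+f['cx'],f['fy']*c[1]/c[2]+f['cy']])
def tri(f1,p1,f2,p2):
    o1,d1=ray(f1,*p1);o2,d2=ray(f2,*p2)
    s=np.linalg.lstsq(np.c_[d1,-d2],o2-o1,rcond=None)[0]
    a=o1+s[0]*d1;b=o2+s[1]*d2;return (a+b)/2,np.linalg.norm(a-b)
E
python3 - <<'E'
from h import *
import pickle
fs={n:grab(n,n+'0.png') for n in('top','side','wrist')}
pickle.dump(fs,open('f0.pkl','wb'))
for n,f in fs.items():
    print(n,f['fx'],f['cx'],f['cy'],np.round(ray(f,320,240),3))
s=r.observe();print(s)
E
```

```text
top 578.8110866056342 318.15161298297573 235.69644082803038 [[ 0.332 -0.     1.367]
 [ 0.155 -0.011 -0.988]]
side 545.0684745198466 321.6169733900509 233.99853558304682 [[ 0.436 -1.15   0.744]
 [ 0.077  0.859 -0.507]]
wrist 386.4242391670765 324.4112237646032 235.70498483249958 [[ 0.079  0.674  0.384]
 [ 0.249 -0.068 -0.966]]
{'time_s': 0.15, 'joint_positions': array([-1.49952499,  0.42658957,  0.07384613,  1.6064601 , -0.03405413,
        1.11077111, -0.06710505]), 'joint_vel': array([-0.00099531, -0.00161561, -0.0002322 , -0.00279869, -0.00171928,
        0.001534  ,  0.00012139]), 'joint_torque': array([ 5.20063651e-03, -9.36282277e+01,  3.67019713e+00, -4.54422426e+01,
       -4.86485625e-02,  1.79630890e-02,  3.43464751e-05]), 'tcp_pos': array([0.14777139, 0.65828493, 0.20493532]), 'orientation': array([ 1.10165349e-01,  9.93913155e-01, -4.84991664e-04, -3.93449450e-06]), 'force': array([-0.1541003 , -0.4597014 , -0.94045953]), 'moment': array([-0.00769794, -0.02678155, -0.05986481]), 'finger_force': 0.0, 'finger_gap': 0.09438792569638492}
```

View pics/top0.png

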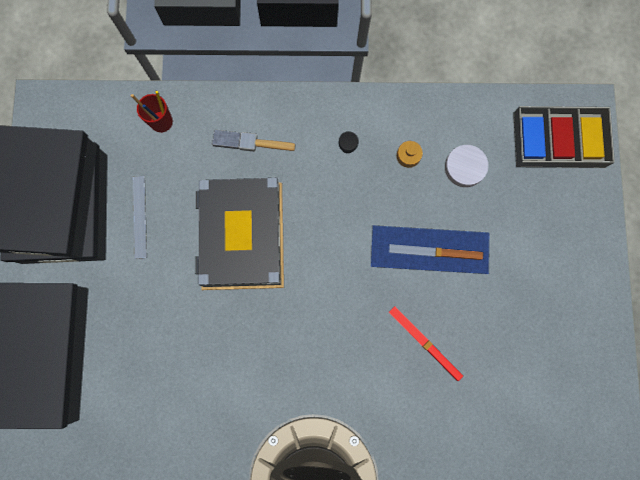

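View pics/side0.png

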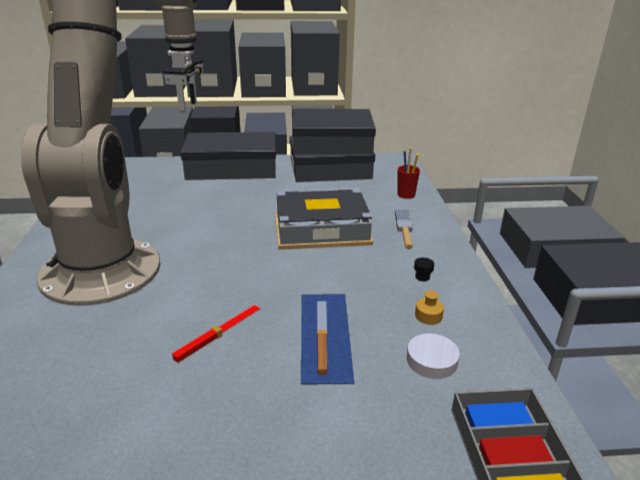

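Top view: the case's lid is at (200–280, 180–285), hinge on the left and front on the right (+y is left, +x is up). The blue pad is at (372–490, 226–273). Lifter candidates:
- Wooden handle with steel blade, on the pad: tip (390,248), butt (483,256).
- All-red one: (390,308) to (462,380).

The pad one fits the described colours. I'll confirm it in a crop and measure.

```bash
python3 - <<'E'
from h import *
import pickle
fs=pickle.load(open('f0.pkl','rb'));t,s=fs['top'],fs['side']
a=cv2.resize(t['img'][165:305,185:505],(800,350),interpolation=cv2.INTER_CUBIC)
b=cv2.resize(s['img'][180:255,262:382],(400,250),interpolation=cv2.INTER_CUBIC)
c=cv2.resize(s['img'][285:390,270:430],(400,250),interpolation=cv2.INTER_CUBIC)
cv2.imwrite('pics/crop1.png',np.vstack([a,np.hstack([b,c])]))
def comps(f,lo,hi,mn=40):
    m=cv2.inRange(cv2.cvtColor(f['img'],cv2.COLOR_BGR2HSV),lo,hi)
    n,l,st,ce=cv2.connectedComponentsWithStats(m)
    for i in range(1,n):
        if st[i,4]>mn:
            cn=cv2.findContours((l==i).astype('uint8'),0,1)[0][0]
            print(st[i],ce[i].round(1),cv2.boxPoints(cv2.minAreaRect(cn)).round(1).tolist())
for n,f in(('top',t),('side',s)):
    print(n,'yellow');comps(f,(20,150,100),(32,255,255))
    print('wood');comps(f,(5,120,60),(19,255,255))
    print('blue');comps(f,(105,100,40),(125,255,255))
E
```

```text
top yellow
[581 117  24  41 851] [592.1 136.7] [[579.9000244140625, 117.0999984741211], [601.0, 115.5], [604.0999755859375, 156.8000030517578], [583.0, 158.5]]
[ 225  210   27   41 1061] [238.  230.1] [[225.0, 210.0], [251.0, 210.0], [251.0, 250.0], [225.0, 250.0]]
wood
[131  95  26  25  65] [142.9 107.3] [[130.3000030517578, 95.5999984741211], [133.0, 93.19999694824219], [156.39999389648438, 118.5999984741211], [153.8000030517578, 121.0]]
[256 140  38  10 139] [272.9 145. ] [[255.39999389648438, 145.8000030517578], [256.1000061035156, 139.10000610351562], [293.6000061035156, 143.3000030517578], [292.8999938964844, 150.0]]
[397 141  25  26 465] [409.  153.6] [[397.0, 141.0], [421.0, 141.0], [421.0, 166.0], [397.0, 166.0]]
[436 248  47  12 362] [458.5 253.5] [[435.3999938964844, 256.0], [436.0, 247.6999969482422], [482.5, 251.0], [481.8999938964844, 259.29998779296875]]
[422 340  11  11  50] [427.1 344.9] [[422.0, 346.0], [428.0, 340.0], [432.5, 344.5], [426.5, 350.5]]
blue
[522 117  24  42 923] [533.4 137.4] [[521.2999877929688, 117.0], [543.2999877929688, 115.80000305175781], [545.7
[... 908 characters left out ...]
8], [279.0, 248.3000030517578]]
[416 291  28  33 576] [429.4 309.5] [[416.0, 291.0], [443.0, 291.0], [443.0, 323.0], [416.0, 323.0]]
[211 326  11  12  59] [217.6 331.2] [[211.0, 328.0], [217.89999389648438, 323.3999938964844], [224.39999389648438, 333.1000061035156], [217.5, 337.70001220703125]]
[318 331   9  43 367] [321.9 352.4] [[318.0, 373.0], [318.0, 331.0], [326.0, 331.0], [326.0, 373.0]]
blue
[ 301  294   53   90 3523] [325.9 341.1] [[301.0, 294.0], [353.0, 294.0], [353.0, 383.0], [301.0, 383.0]]
[ 466  401   68   26 1406] [497.6 414. ] [[465.3999938964844, 404.0], [531.7999877929688, 400.29998779296875], [533.0999755859375, 423.3999938964844], [466.70001220703125, 427.1000061035156]]
```

View pics/crop1.png

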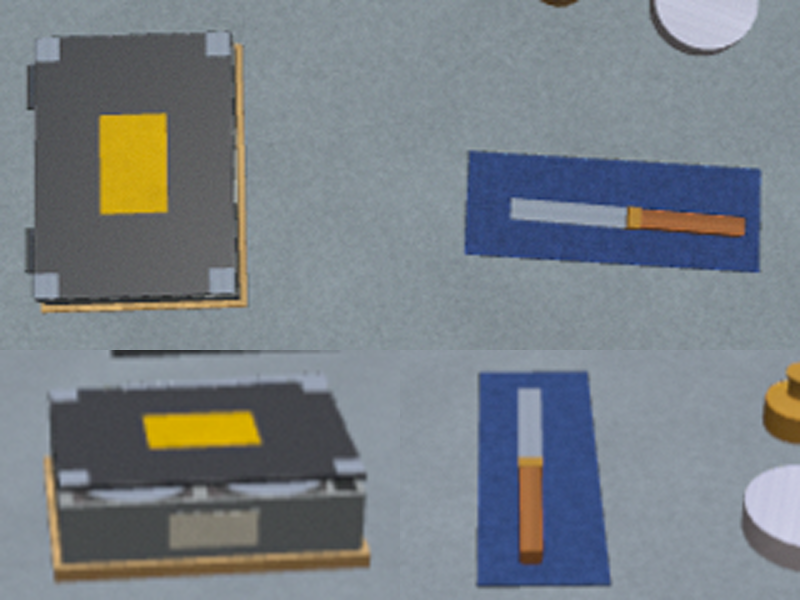

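The crop confirms it: the lifter on the pad has a brown wooden handle, brass ferrule and steel blade. The case's slot with reels behind is visible in the side view at about (325,221). Next I'll triangulate.

```bash
python3 - <<'E'
from h import *
import pickle
fs=pickle.load(open('f0.pkl','rb'));t,s=fs['top'],fs['side']
P=lambda n,a,b:print(n,*[np.round(x,4) for x in tri(t,a,s,b)])
P('yellow',(238,230.1),(321.8,203.5))
P('lidFL(-x)',(279.4,281.4),(279.3,220.8));P('lidFR',(277.4,178.2),(371,217.0))
P('padnear-x',(371.2,266.7),(301,294));P('pad+x',(373,225.5),(347,294))
P('pad far',(490.5,232.4),(353.5,383.5));P('pad far-',(488.5,273.9),(301,383.5))
P('handle',(458.5,253.5),(321.9,352.4))
P('tip',(389.2,248.5),(322,301.5))
P('tipcr',(389.3,248.6),(321.8,301.7))
for n,p,z in(('butt',(483,255.3),.015),('tip',(389.3,248.5),.014),('ferr',(436,252),.022),
 ('c1',(199.4,181),.085),('c2',(277.4,178.2),.085),('c3',(279.4,281.4),.085),('c4',(199,284.6),.085)):print(n,onz(t,*p,z).round(4))
g=s['img'][225:240,310:342]; 
# label centre
m=cv2.inRange(cv2.cvtColor(s['img'],cv2.COLOR_BGR2HSV),(10,20,120),(40,90,255))[222:242,300:350]
y,x=np.nonzero(m);print('label px',x.mean()+300,y.mean()+222,len(x))
for n,d in(('weight',(409,153.6)),('tin',(467,165)),('red',(390,308)),('red2',(462,380)),('loupe',(348,142))):print(n,onz(t,*d,.02).round(3))
E
```

```text
yellow [0.5566 0.1711 0.0796] 0.0016
lidFL(-x) [0.4405 0.0758 0.0813] 0.0002
lidFR [0.6775 0.0841 0.0806] 0.0014
padnear-x [ 0.4838 -0.1363  0.0041] 0.0017
pad+x [ 0.5863 -0.1419  0.0027] 0.0076
pad far [ 0.5669 -0.4226  0.0056] 0.0
pad far- [ 0.469  -0.4141  0.0036] 0.0029
handle [ 0.5149 -0.3425  0.0121] 0.0004
tip [ 0.5274 -0.1786  0.0122] 0.0036
tipcr [ 0.5271 -0.1788  0.0119] 0.0033
butt [ 0.5103 -0.3995  0.015 ]
tip [ 0.5253 -0.1785  0.014 ]
ferr [ 0.5166 -0.2871  0.022 ]
c1 [0.6677 0.2612 0.085 ]
c2 [0.6756 0.0839 0.085 ]
c3 [0.4401 0.0756 0.085 ]
c4 [0.432  0.2531 0.085 ]
label px 325.7792207792208 233.57142857142858 231
weight [ 0.757 -0.229  0.02 ]
tin [ 0.729 -0.368  0.02 ]
red [ 0.385 -0.177  0.02 ]
red2 [ 0.224 -0.338  0.02 ]
loupe [ 0.785 -0.081  0.02 ]
```

>>> apply_moves:
  commands: [0, -1, 1, 0, 1, 0, -1, 1, 0, 1, 0, -1, 1, -0.4, 1, 0, -1, 1, -0.4, 1, 1, -1, 0, -0.5, 1, 1, -1, 0, -0.5, 1, 1, -1, 0, -0.5, 1, 1, -1, 0, -0.5, 1, 1, -1, 0, -0.5, 1, 1, -1, 0, -0.5, 1, 1, -1, 0, -0.5, 1, 1, -1, 0, -0.5, 1, 1, -1, 0, -0.5, 1, 1, -1, 0, -0.5, 1, 0.5, -1, 0, -0.4, 1, 0.5, -1, 0, -0.4, 1, 0.5, -1, 0, -0.4, 1, 0.5, -1, 0, -0.4, 1, 0.5, -1, 0, -0.4, 1, 0.5, -1, 0, -0.4, 1]
  force: 60

```text
time_s: 2.65
tcp_pos: [0.4736, 0.1569, 0.3055]
orientation: [0.737, 0.676, 0.0, -0.0]
force: [0.1, -0.5, -0.1]
finger_gap: 0.094
finger_force: 0.0
```

```bash
python3 - <<'E'
from h import *
import pickle
f=grab('wrist','w1.png');pickle.dump(f,open('w1.pkl','wb'))
print(np.round(ray(f,320,240),3))
E
```

```text
[[ 0.481  0.228  0.484]
 [-0.034 -0.256 -0.966]]
```

>>> apply_moves:
  commands: [0.5, -1, 0, 0, 1, 0.5, -1, 0, 0, 1, 0.5, -1, 0, 0, 1, 0.2, -1, 0, 0, 1]

```text
time_s: 3.2
tcp_pos: [0.5161, 0.0569, 0.3054]
orientation: [0.736, 0.677, -0.0, 0.0]
force: [-0.4, -0.2, 0.4]
finger_gap: 0.094
finger_force: 0.0
```

```bash
python3 - <<'E'
from h import *
import pickle
f=grab('wrist','w2.png');pickle.dump(f,open('w2.pkl','wb'))
a=cv2.imread('pics/w1.png');cv2.imwrite('pics/w12.png',cv2.resize(np.vstack([a,f['img']]),(400*1,600)))
def q(f):
    m=cv2.inRange(cv2.cvtColor(f['img'],cv2.COLOR_BGR2HSV),(20,150,100),(32,255,255))
    y,x=np.nonzero(m);print(len(x),x.min(),x.max(),y.min(),y.max());return x.mean(),y.mean()
g=pickle.load(open('w1.pkl','rb'));print(tri(g,q(g),f,q(f)))
E
```

```text
4790 357 445 153 217
5747 306 401 50 123
(array([0.55611751, 0.17315283, 0.08117242]), np.float64(1.8133208128072997e-05))
```

View pics/w12.png

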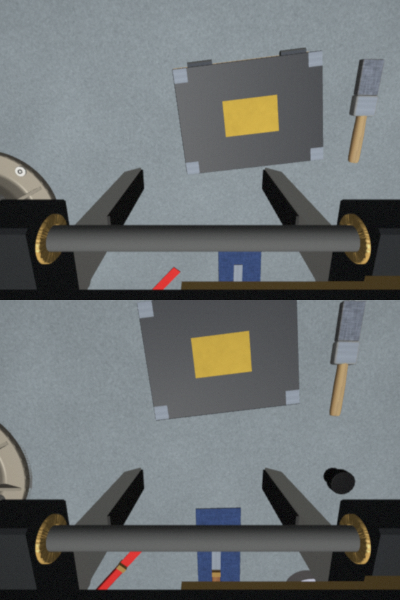

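>>> apply_moves:
  commands: [0, -0.97, 0, 0.1, 1, 0, -0.97, -0.6, 0, 1, 0, -0.97, -0.6, 0, 1, 0, -0.97, -0.6, 0, 1, 0, -0.97, -0.6, 0, 1, 0, -0.97, -0.6, 0, 1, 0, -0.97, -0.6, 0, 1, 0, -0.97, -0.6, 0, 1, 0, -0.97, -0.6, 0, 1, 0, -0.97, -0.6, 0, 1, 0, -0.97, -0.6, 0, 1, 0, -0.97, -0.6, 0, 1, 0, -0.97, -0.6, 0, 1, 0, -0.97, -0.6, 0, 1, 0, -0.97, -0.6, 0, 1, 0, 0, 0, 0, 1]

```text
time_s: 5.25
tcp_pos: [0.5141, -0.3074, 0.0945]
orientation: [0.731, 0.683, -0.001, -0.0]
force: [-0.5, -0.7, -0.2]
finger_gap: 0.0941
finger_force: 0.0
```

```bash
python3 - <<'E'
from h import *
import pickle
a=pickle.load(open('w1.pkl','rb'));b=pickle.load(open('w2.pkl','rb'))
def sp(f,ps):
    g=cv2.cvtColor(f['img'],cv2.COLOR_BGR2GRAY)
    return cv2.cornerSubPix(g,np.array(ps,'float32').reshape(-1,1,2),(6,6),(-1,-1),(3,50,.01)).reshape(-1,2)
p=sp(a,[(299,277),(517,253)]);q=sp(b,[(250,191),(478,165)]);print(p,q)
for i in(0,1):print(tri(a,p[i],b,q[i]))
f=grab('wrist','w3.png')
print(proj(f,[.5166,-.3067,.022]))
hs=cv2.cvtColor(f['img'],cv2.COLOR_BGR2HSV)
# side and top check of fingers vs lifter
t=grab('top');s=grab('side');cv2.imwrite('pics/ts3.png',np.hstack([cv2.resize(t['img'][190:310,360:510],(400,320)),cv2.resize(s['img'][240:400,230:430],(400,320))]))
E
```

```text
[[299.5067  277.3337 ]
 [516.65424 253.68217]] [[249.79895 192.09961]
 [478.05692 164.37036]]
(array([0.43927518, 0.07836446, 0.07514981]), np.float64(0.00045655844375846365))
(array([0.67749047, 0.08809457, 0.08281963]), np.float64(0.0005512534528991798))
[327.18020324 244.97477538]
```

View pics/ts3.png

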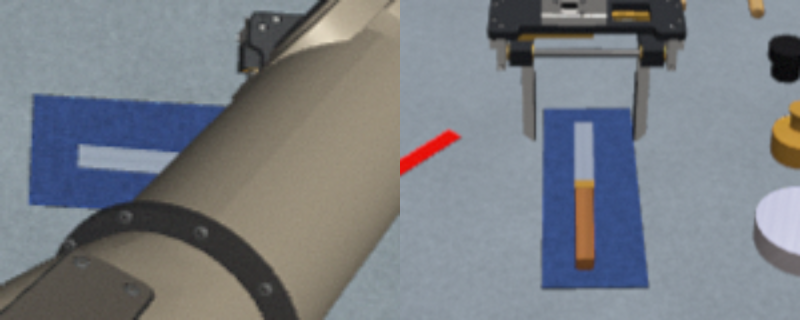

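>>> apply_moves:
  commands: [0.1, 0, -1, 0, 1, 0, 0, -1, 0, 1, 0, 0, -0.9, 0, 1, 0, 0, -0.6, 0, 1, 0, 0, 0, 0, 0, 0, 0, 0, 0, 0, 0, 0, 0, 0, 0, 0, 0, 0, 0, 0, 0, 0, 0, 0, 0, 0, 0, 0, 0, 0, 0, 0, 0, 0, 0]
  force: 60

```text
time_s: 6.78
tcp_pos: [0.5178, -0.3052, 0.008]
orientation: [0.729, 0.684, -0.0, -0.0]
force: [0.6, 0.7, -0.7]
finger_gap: 0.0277
finger_force: 0.0
```

>>> apply_moves:
  commands: [0, 0, 0, 0, 0, 0, 0, 0, 0, 0, 0, 0, 0, 0, 0]

```text
time_s: 7.15
tcp_pos: [0.5178, -0.3052, 0.008]
orientation: [0.729, 0.684, -0.0, -0.0]
force: [-0.6, -1.0, -0.3]
finger_gap: 0.0174
finger_force: 60.0
```

>>> apply_moves:
  commands: [0, 0, 0.3, 0, 0, 0, 0, 0.8, 0, 0, 0, 0, 0.8, 0, 0, 0.2, 1, 0.4, 0, 0, 0.2, 1, 0, 0.1, 0, 0.2, 1, 0, 0.1, 0, 0.2, 1, 0, 0.1, 0, 0.2, 1, 0, 0.1, 0, 0.2, 1, 0, 0.1, 0, 0.2, 1, 0, 0.1, 0, 0.2, 1, 0, 0, 0, 0.2, 0.9, 0, 0, 0, 0.1, 0.6, 0, 0, 0, 0, 0, 0, 0, 0]

```text
time_s: 8.9
tcp_pos: [0.5657, -0.0668, 0.0661]
orientation: [0.692, 0.722, 0.0, 0.0]
force: [0.6, 0.1, -0.9]
finger_gap: 0.0175
finger_force: 60.0
```

```bash
python3 - <<'E'
from h import *
import pickle
t=grab('top');s=grab('side');pickle.dump((t,s),open('f4.pkl','wb'));print(r.observe()['tcp_pos'],r.observe()['orientation'])
cv2.imwrite('pics/ts4.png',np.vstack([cv2.resize(t['img'][165:305,185:425],(480,280),interpolation=cv2.INTER_CUBIC)[:, :],]) )
a=cv2.resize(t['img'][170:300,190:390],(800,260*2)[:1]+(260,),interpolation=cv2.INTER_CUBIC)
a=cv2.resize(t['img'][190:275,190:390],(800,340),interpolation=cv2.INTER_CUBIC)
b=cv2.resize(s['img'][195:260,260:460][:, :200],(800,260),interpolation=cv2.INTER_CUBIC)
cv2.imwrite('pics/ts4.png',np.vstack([a,b]))
E
```

```text
[ 0.56526268 -0.06845708  0.06588104] [6.92654853e-01 7.21269167e-01 2.78776040e-05 2.06599660e-04]
```

View pics/ts4.png

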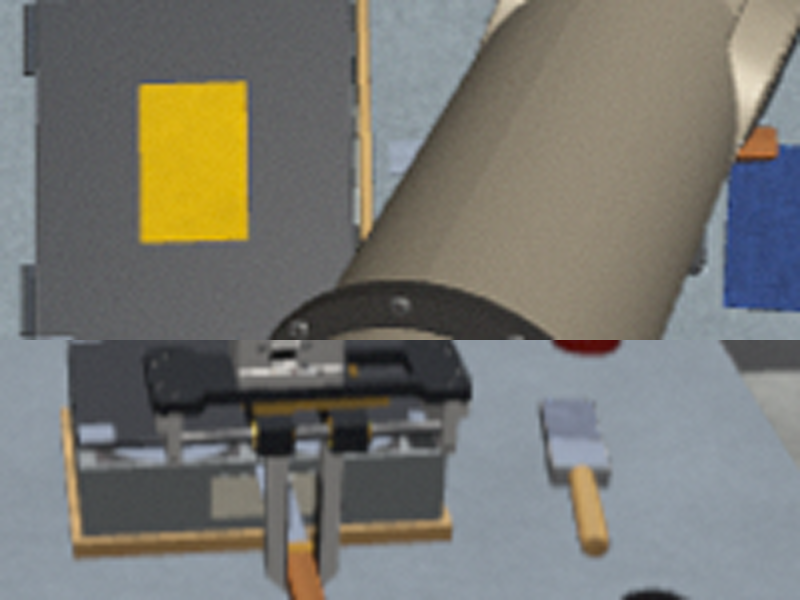

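The tip is free, about 20 mm before the front (top px 287,229), and heading matches the case. Now I'll measure the slot and blade heights numerically in the side view.

```bash
python3 - <<'E'
from h import *
import pickle
t,s=pickle.load(open('f4.pkl','rb'));s0=pickle.load(open('f0.pkl','rb'))['side']
tip=onz(t,287.3,229.2,.071);print('tip top',tip.round(4))
q=r.observe();c=q['tcp_pos'];o=q['orientation'];a=2*np.arctan2(o[1],o[0])-np.pi/2+np.pi/2
d=np.array([np.cos(a),np.sin(a),0]);print('heading',np.degrees(a),'pred tip',(c+d*.126+[0,0,.005]).round(4))
for z in(.062,.066,.070,.074):print(z,proj(s,[tip[0],tip[1],z]).round(2))
g0=cv2.cvtColor(s0['img'],cv2.COLOR_BGR2GRAY).astype(int);g=cv2.cvtColor(s['img'],cv2.COLOR_BGR2GRAY).astype(int)
def zy(u,v,y):
    oo,dd=ray(s0,u,v);return (oo+dd*(y-oo[1])/dd[1])[[0,2]].round(4)
for u in(292,300,320,324,328,350):
    print(u,g0[212:234,u].tolist())
print('rows z at u=324',[(v,zy(324,v,.0813)[1]) for v in range(214,248,2)])
print(g0[228:252,300].tolist(), 'plinth rows from 228')
print('now');
for v in range(218,236):print(v,g[v,318:344].tolist())
E
```

```text
tip top [0.5601 0.0604 0.071 ]
heading 92.31873231003892 pred tip [0.5602 0.0574 0.0709]
0.062 [326.4  229.06]
0.066 [326.43 227.7 ]
0.07 [326.46 226.33]
0.074 [326.49 224.95]
292 [69, 69, 69, 69, 69, 69, 68, 66, 53, 60, 127, 154, 123, 116, 115, 84, 74, 74, 74, 74, 75, 75]
300 [71, 67, 70, 68, 70, 68, 70, 77, 65, 75, 133, 160, 160, 146, 110, 74, 72, 74, 74, 71, 73, 73]
320 [69, 69, 70, 70, 70, 70, 74, 59, 71, 126, 149, 151, 152, 125, 76, 72, 102, 121, 122, 123, 125, 126]
324 [69, 69, 68, 69, 67, 70, 73, 63, 54, 84, 102, 118, 128, 110, 75, 70, 89, 114, 124, 124, 122, 123]
328 [68, 66, 69, 67, 70, 67, 74, 61, 55, 69, 84, 108, 119, 98, 72, 76, 115, 136, 126, 126, 125, 123]
350 [68, 68, 69, 68, 69, 73, 64, 97, 145, 161, 153, 130, 96, 74, 73, 72, 74, 73, 76, 74, 74, 73]
rows z at u=324 [(214, np.float64(0.0947)), (216, np.float64(0.0889)), (218, np.float64(0.083)), (220, np.float64(0.0772)), (222, np.float64(0.0713)), (224, np.float64(0.0654)), (226, np.float64(0.0595)), (228, np.float64(0.0536)), (230, np.float64(0.0476)), (232, np.float64(0.0416)), (234, np.float64(0.0356)), (236, np.fl
[... 1813 characters left out ...]
9, 129, 131, 129, 103, 49, 66, 104, 112, 108]
231 [127, 127, 126, 125, 127, 127, 126, 156, 103, 118, 111, 109, 108, 93, 95, 124, 128, 129, 129, 129, 104, 44, 59, 105, 110, 111]
232 [126, 127, 126, 127, 125, 125, 126, 138, 97, 113, 112, 110, 109, 92, 107, 132, 128, 127, 129, 129, 104, 46, 57, 105, 110, 111]
233 [127, 128, 127, 125, 126, 124, 125, 127, 91, 113, 111, 108, 110, 93, 122, 142, 128, 125, 129, 130, 104, 46, 59, 106, 112, 109]
234 [129, 128, 127, 125, 126, 124, 124, 121, 89, 111, 111, 110, 108, 92, 123, 146, 130, 127, 129, 125, 104, 46, 62, 104, 112, 110]
235 [128, 127, 130, 126, 126, 127, 123, 115, 89, 110, 111, 109, 110, 90, 126, 156, 137, 125, 128, 127, 102, 47, 65, 106, 111, 110]
```

Slot runs about z 0.062–0.075 at the front, with the lid slightly ajar. Blade is at 0.071, so I'll insert it.

>>> apply_moves:
  commands: [0, 0.2, -0.03, 0, 0, 0, 0.4, 0, 0, 0, -0.02, 0.4, 0, 0, 0, -0.02, 0.4, 0, 0, 0, -0.02, 0.4, 0, 0, 0, -0.02, 0.4, 0, 0, 0, -0.02, 0.3, 0, 0, 0, 0, 0, 0, 0, 0]

```text
time_s: 10.0
tcp_pos: [0.5628, -0.0045, 0.0647]
orientation: [0.692, 0.722, 0.0, -0.0]
force: [0.3, -0.2, -1.7]
finger_gap: 0.0173
finger_force: 60.0
```

>>> apply_moves:
  commands: [0, 0, 0.15, 0, 0, 0, 0, 0.2, 0, 0, 0, 0, 0.2, 0, 0, 0, 0, 0.25, 0, 0, 0, 0, 0.3, 0, 0, 0, 0, 0, 0, 0]

```text
time_s: 10.75
tcp_pos: [0.5632, -0.0052, 0.0929]
orientation: [0.692, 0.721, 0.0, 0.0]
force: [-0.3, -0.3, -3.4]
finger_gap: 0.0173
finger_force: 60.0
```

```bash
python3 - <<'E'
from h import *
q=r.observe();print(q['force'],q['moment'])
s=grab('side');w=grab('wrist')
a=cv2.resize(s['img'][180:270,260:400],(560,360),interpolation=cv2.INTER_CUBIC)
cv2.imwrite('pics/s5.png',np.vstack([a,cv2.resize(w['img'],(560,420))[:240]]))
E
```

```text
[-0.34704693 -0.26147203 -3.40714599] [-0.37126562  0.11914677  0.08645418]
```

View pics/s5.png

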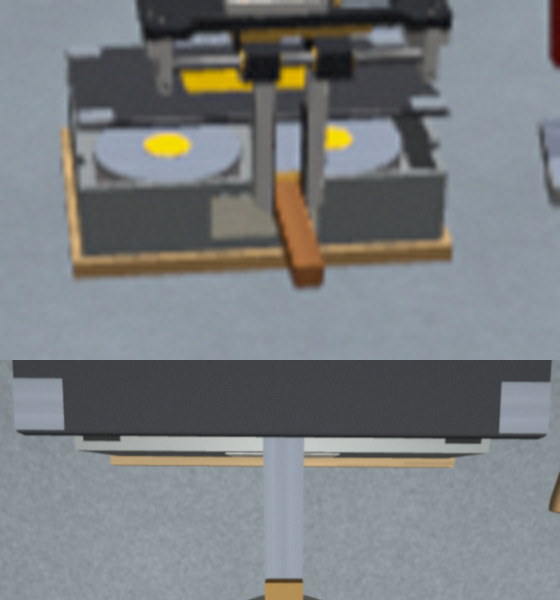

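The lid is rising on the blade and the lifter is still level. Wrist view shows the blade under the middle of the front edge (px 285,437). Following the arc next.

>>> apply_moves:
  commands: [0, 0.07, 0.25, 0, 0, 0, 0.07, 0.25, 0, 0, 0, 0.11, 0.25, 0, 0, -0.01, 0.11, 0.25, 0, 0, 0, 0.11, 0.26, 0, 0, -0.01, 0.11, 0.26, 0, 0, 0, 0.16, 0.23, 0, 0, -0.01, 0.16, 0.23, 0, 0, 0, 0.16, 0.23, 0, 0, -0.01, 0.16, 0.23, 0, 0, 0, 0.2, 0.19, 0, 0, -0.02, 0.2, 0.19, 0, 0, 0, 0.2, 0.19, 0, 0, -0.02, 0.2, 0.19, 0, 0]

```text
time_s: 12.6
tcp_pos: [0.5608, 0.0457, 0.1725]
orientation: [0.692, 0.721, -0.0, -0.0]
force: [0.7, -2.0, -2.7]
finger_gap: 0.0169
finger_force: 60.0
```

```bash
python3 - <<'E'
from h import *
q=r.observe();print(q['tcp_pos'],q['force'],q['moment'])
s=grab('side');w=grab('wrist')
a=cv2.resize(s['img'][130:270,240:420],(540,420),interpolation=cv2.INTER_CUBIC)
cv2.imwrite('pics/s6.png',np.vstack([a,cv2.resize(w['img'],(540,405))[:180]]))
E
```

```text
[0.56082436 0.0457078  0.17250716] [ 0.67107477 -1.96006758 -2.67753953] [-0.85115551 -0.06124776 -0.01959045]
```

View pics/s6.png

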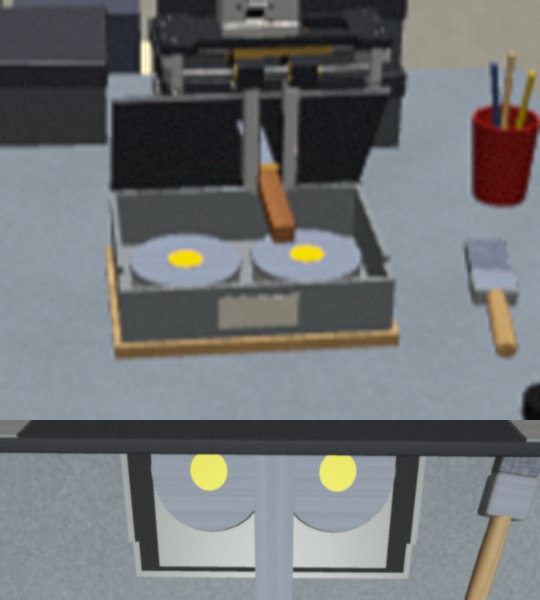

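>>> apply_moves:
  commands: [-0.01, 0.23, 0.15, 0, 0, -0.01, 0.23, 0.15, 0, 0, -0.01, 0.24, 0.15, 0, 0, -0.01, 0.24, 0.15, 0, 0, -0.01, 0.26, 0.1, 0, 0, -0.01, 0.26, 0.1, 0, 0, -0.01, 0.26, 0.1, 0, 0, -0.01, 0.26, 0.1, 0, 0, -0.01, 0.27, 0.05, 0, 0, -0.01, 0.27, 0.05, 0, 0, -0.01, 0.28, 0.05, 0, 0, -0.01, 0.28, 0.05, 0, 0, -0.01, 0.2, 0, 0, 0, 0, 0.1, 0, 0, 0]

```text
time_s: 14.45
tcp_pos: [0.5575, 0.1302, 0.2022]
orientation: [0.692, 0.722, 0.0, -0.0]
force: [0.3, -2.2, 0.6]
finger_gap: 0.0171
finger_force: 60.0
```

```bash
python3 - <<'E'
from h import *
q=r.observe();print(q['tcp_pos'],q['force'],q['moment'])
s=grab('side');w=grab('wrist')
a=cv2.resize(s['img'][110:270,240:420],(540,480),interpolation=cv2.INTER_CUBIC)
cv2.imwrite('pics/s7.png',np.vstack([a,cv2.resize(w['img'],(540,405))[:110]]))
E
```

```text
[0.55754552 0.13023269 0.20218183] [ 0.33334049 -2.24100363  0.56355236] [-0.50547501 -0.12194705 -0.16236487]
```

View pics/s7.png

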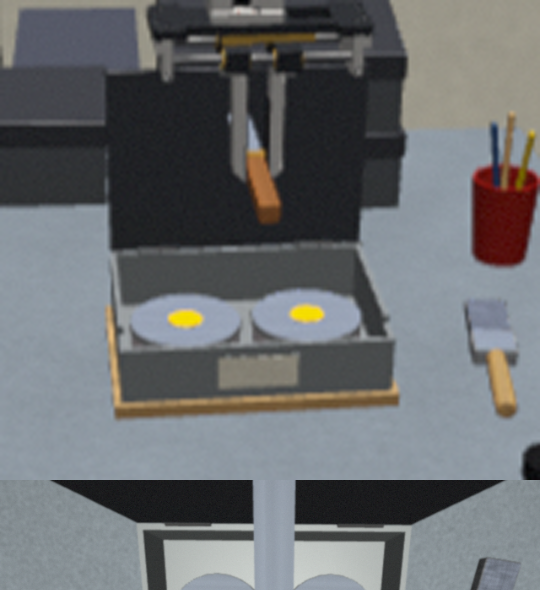

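The lid is upright, about 1.54 rad by tip geometry. Backing off and returning to above the pad.

>>> apply_moves:
  commands: [0, -0.3, 0, 0, 0, 0.04, -0.9, 0, 0, 0, 0.04, -1, 0, 0, 0, 0.04, -1, 0, 0, 0, 0.04, -1, 0, 0, 0, 0.04, -1, 0, 0, 0, 0.04, -1, 0, 0, 0, 0.04, -1, 0, 0, 0, 0.04, -1, 0, 0, 0, -0.2, -1, -0.8, -0.1, 0, -0.2, -1, -0.8, -0.1, 0, -0.3, -1, -0.8, -0.1, 0, -0.3, -1, -0.8, -0.1, 0, -0.3, -1, -0.8, -0.1, 0, -0.3, -1, -0.8, -0.1, 0, -0.3, -1, -0.8, 0, 0, 0, -1, -0.8, 0, 0, 0, -0.9, -0.6, 0, 0, 0, -0.3, 0, 0, 0, 0, 0, 0, 0, 0]

```text
time_s: 17.05
tcp_pos: [0.5179, -0.3056, 0.0277]
orientation: [0.73, 0.684, 0.0, 0.0]
force: [-0.0, 0.0, -0.5]
finger_gap: 0.0176
finger_force: 60.0
```

```bash
python3 - <<'E'
from h import *
q=r.observe();print(q['tcp_pos'],q['orientation'],q['force'])
t=grab('top');s=grab('side')
a=cv2.resize(t['img'][150:300,170:510],(800,350),interpolation=cv2.INTER_CUBIC)
b=cv2.resize(s['img'][140:255,250:410],(400,250));c=cv2.resize(s['img'][260:400,250:430],(400,250))
cv2.imwrite('pics/s8.png',np.vstack([a,np.hstack([b,c])]))
E
```

```text
[ 0.51794832 -0.30564783  0.0276572 ] [7.29612729e-01 6.83860552e-01 1.78602307e-05 1.06543356e-04] [-0.03216174  0.04465733 -0.52602064]
```

View pics/s8.png

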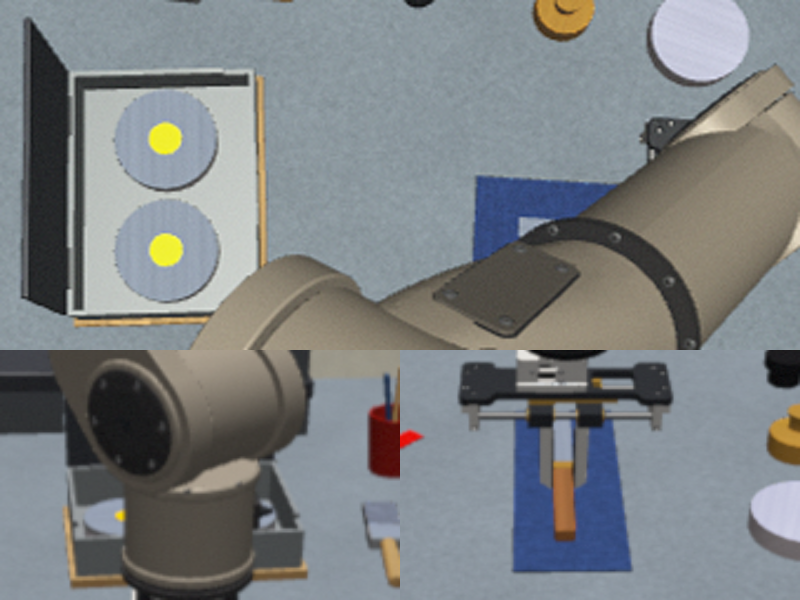

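The lid stands open (top view crop, left), and the lifter is over the pad, level. Lowering gently.

>>> apply_moves:
  commands: [0, 0, -0.3, 0, 0, 0, 0, -0.25, 0, 0, 0, 0, -0.15, 0, 0, 0, 0, -0.06, 0, 0, 0, 0, 0, 0, 0]

```text
time_s: 17.77
tcp_pos: [0.5181, -0.3052, 0.0082]
orientation: [0.729, 0.684, -0.0, -0.0]
force: [-0.1, -1.0, -0.9]
finger_gap: 0.017
finger_force: 60.0
```

>>> apply_moves:
  commands: [0, 0, 0, 0, 0.3, 0, 0, 0, 0, 0.5, 0, 0, 0, 0, 0.8, 0, 0, 0, 0, 1, 0, 0, 0, 0, 1, 0, 0, 0, 0, 1, 0, 0, 0.4, 0, 1, 0, 0, 0.8, 0, 1, 0, 0, 1, 0, 1, 0, 0, 1, 0, 1, 0, 0, 1, 0, 1, 0, 0, 1, 0, 1, 0, -1, 1, 0, 1, 0, -1, 0, 0, 1, 0, -1, 0, 0, 1, 0, -1, 0, 0, 1, 0, -1, 0, 0, 1, 0, -1, 0, 0, 1, 0, 0, 0, 0, 1]

```text
time_s: 20.15
tcp_pos: [0.5172, -0.4572, 0.1647]
orientation: [0.73, 0.683, -0.0, 0.001]
force: [0.1, 0.7, -0.8]
finger_gap: 0.0941
finger_force: 0.0
```

```bash
python3 - <<'E'
from h import *
t=grab('top');s=grab('side')
for n,f in(('t',t),('s',s)):
    m=cv2.inRange(cv2.cvtColor(f['img'],cv2.COLOR_BGR2HSV),(5,120,60),(19,255,255))
    nn,l,st,ce=cv2.connectedComponentsWithStats(m)
    print(n,[(st[i].tolist(),ce[i].round(1).tolist()) for i in range(1,nn) if st[i,4]>100])
a=cv2.resize(t['img'][150:300,170:510],(800,350),interpolation=cv2.INTER_CUBIC)
b=cv2.resize(s['img'][110:260,250:410],(400,250));c=cv2.resize(s['img'][260:400,250:430],(400,250))
cv2.imwrite('pics/s9.png',np.vstack([a,np.hstack([b,c])]))
E
```

```text
t [([397, 141, 25, 26, 437], [408.8, 153.7]), ([436, 247, 47, 11, 333], [456.5, 252.3])]
s [([416, 291, 28, 33, 604], [429.5, 309.1]), ([318, 331, 10, 43, 360], [322.9, 352.2])]
```

View pics/s9.png

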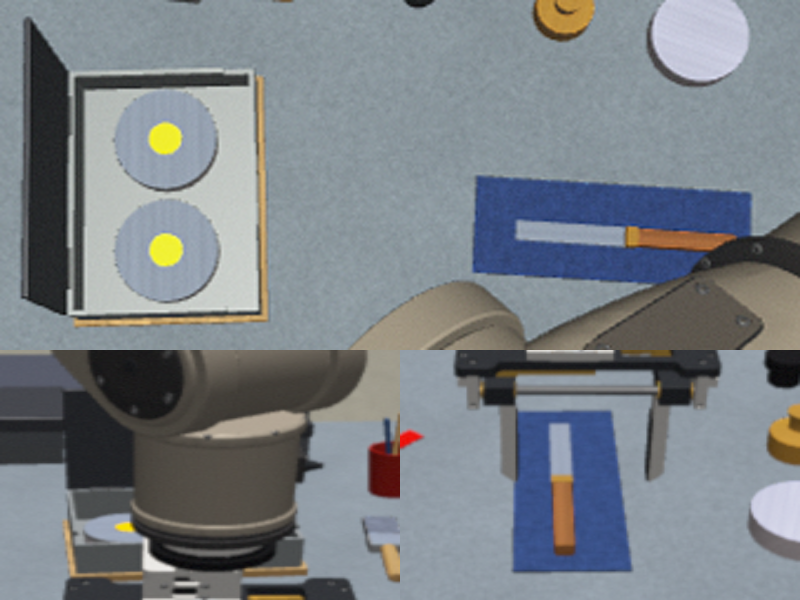

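The lifter lies flat inside the pad, gripper clear, and the lid is open. I'll check the lid's lean, then hand in.

```bash
python3 - <<'E'
from h import *
t=grab('top')
P=(onz(t,180,276,.249)+onz(t,181,157.7,.249))/2
print('lid top edge mid',P.round(3))
lean=(0.261-P[1])/.18
print('angle~',np.pi/2-lean)
if lean<.12: print(r.finish_job())
E
```

```text
lid top edge mid [0.554 0.262 0.249]
angle~ 1.5772008514965312
the job is handed in; nothing more can be done
None
```

The lid stands open at about 1.58 rad by camera, the lifter lies flat and released within the blue pad, and I handed the job in at about 20 s; no verdict came back, and I did not measure the bystanders at the end.

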